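# Start the flange nut on the rail foot's stud

### The job

Put the loose flange nut back on the stud of the white rail's foot: set it over the stud, back it off (counter-clockwise) with a light touch until you feel the thread drop in, then screw it down clockwise until its flange is flat on the plate, and let go. Never press or wrench it hard (some 40 N on the stud is too much), and leave everything else where it is.

Things in the scene. Friction and masses are not known exactly. Their poses are not given: they have to be found in the camera images.
- nut: the loose steel flange nut, lying flange down on the worktop. Origin: centre of its underside; z up along its bore. Round flange 62 mm across, 5 mm thick; above it a hexagon 48 mm across flats, up to 34 mm (flats face 0, 60, 120 ... degrees from its x axis). About 160 g. Open bore 35 mm.
- nut_lugs (a point): on the nut's axis, 9 mm above its underside, axes as the nut: the height of the middle of its thread, three round lugs 4.5 mm thick that stand into the bore at 0, 120 and 240 degrees from the x axis and leave a 23 mm opening.
- foot: foot of a white rail, fixed on the worktop: a plate 80 x 250 mm, 8 mm thick, carrying the stud. Origin: on the worktop surface, under the stud's axis; z up. The plate runs 40 mm to its +y and 210 mm to its -y; a white tube 25 mm thick stands on it at y = -170 mm, rises to 200 mm and bends away to -y.
- stud_base (a point): where the stud's axis meets the top of the foot plate (8 mm above the worktop), axes as the foot. The nut is home when its underside is here, 0 mm: screwed from the slots clockwise (seen from above) by about 75 to 105 degrees, sinking 8.3 mm per 100 degrees with about 1 mm of axial play, until the flange stops on the plate.
- stud_tip (a point): top of the fixed upright steel stud, 40 mm above stud_base. Here it is a nose 12 mm across, widening in a cone to 21 mm at 8 mm below this point. The nose is smooth down to stud_start, 16 mm below this point.
- stud_start (a point): on the stud's axis, 24 mm above stud_base: top of its coarse right-hand thread (32 mm across, three starts, 30 mm lead). Each start has here a flat shoulder some 80 degrees long with a tooth 3.5 mm high at its clockwise end. Between shoulders are three slots about 35 degrees wide, 120 degrees apart. Which way the slots face differs each time and is in no reading.
- stud_slots (a point): on the stud's axis, 8 mm above stud_base. A nut lowered on the stud mostly rests on the shoulders, underside 17 mm above stud_base (20 on the teeth); clockwise it jams there on the teeth. Backed off counter-clockwise by up to about 115 degrees, its lugs drop into the slots, underside then 8 to 10 mm above stud_base, and within 15 degrees more it meets a hard stop.
- mug: bystander: white mug, 90 mm tall; origin at its underside
- saucer: bystander: white saucer, 100 mm across; origin at its underside
- spoon: bystander: steel spoon, 160 mm long
- wrench: bystander: steel wrench, 170 mm long
- plant: bystander: small pot plant, 120 mm tall; origin at its underside
- soap: bystander: black washing-up bottle, 170 mm tall; origin at its underside
- jar: bystander: small jar, 65 mm tall; origin at its underside
- washer: bystander: flat steel washer, 44 mm across, 4 mm thick (round, not needed); origin at its underside
Things that resemble listed ones, but are neither listed nor needed, are in the scene too. There is more than one size of the nut; the one meant has the size given above.

How it is judged (in metres and radians):
On the way:
1. the nut is over the stud, resting on its thread starts or lower (horizontal distance between nut and stud_base below 0.004 m and z of nut in the frame of stud_base below 0.023 m), for 0.1 s.
At the end, for the whole second after the job is handed in: the nut is on the stud (centred within 4 mm, tilted under 0.06 rad), its underside within 2 mm of the foot plate, at rest and released (horizontal distance between nut and stud_base below 0.004 m and z of nut in the frame of stud_base below 0.002 m and angle between nut's own z axis and vertical below 0.06 rad and linear speed of nut below 0.02 m/s and contact force between the fingers and nut below 0.1 N); the robot touches nothing.
It fails at once if the nut is pressed or forced against the stud or foot with more than 40 N (contact force between nut and foot above 40 N).
It fails at once if the gripper or arm pushes the foot with more than 25 N (contact force between any of the fingers, the arm and foot above 25 N).
It fails at once if a bystander moved more than 30 mm (distance of any of mug, saucer, spoon, wrench, plant, soap, jar, washer from where it was at the start of the episode above 0.03 m).
It also fails if it takes over 64 s, if anything falls off the work surface, if the arm or the gripper's body presses on something with over 40 N, if the wrist force passes 120 N, or if a joint passes its speed limit or range.

### The arm

A 6-joint arm with a two-finger parallel gripper is mounted at the origin on the work surface. World frame = base frame: x ahead of the robot, y to its left, z up, the work surface at z = 0. Lengths are in m, angles in degrees, forces in N, time in s.
With the tool pointing down it reaches from about 0.4 to 0.825 m from the base axis. Payload 7 kg.
Tool frame: the origin (TCP) lies midway between the tips of the shut fingers; the grasp point (between the pads) lies 19 mm behind it; z points along the fingers, y is the direction in which the jaws open and shut (so a half turn about z gives the same grasp; the last joint's range is limited). The gripper opens to 88 mm and grips with 3 to 60 N. Pads are 19 mm wide; open, the fingers measure 130 mm over their backs; the gripper's body (78 mm by 193 mm) begins 47 mm behind the grasp point.
Start: joints at [81.251, 20.546, 0.682, 0, -70.136, -16.507], TCP at [0.288, 0.61, 0.227] pointing down, gripper open.
Joint ranges: [-176.03, 176.03], [-82.01, 121.73], [-58.28, 71.71], [-173.87, 95.51], [-174.79, -0.11], [-173.66, 173.66]. Speed limits (degrees/s): [136.94, 136.94, 172.46, 180, 180, 180].

### API

Orientations are given as [roll, pitch, yaw] about the fixed x, y, z axes, in that order (R = Rz(yaw) Ry(pitch) Rx(roll)).
In Python, from plant import ctrl gives the robot as it stands. The module is installed in compiled form; this text tells all that it offers.
- The arm moves only by the tool arm_command, never from a script. Its argument "targets" is a list that holds one entry, the list of rows, each a list of 7 numbers: the turn, a rotation vector about the world's x, y, z in rad, then the shift along the world's x, y, z in cm, then the opening, from 0 (shut) to 1 (fully open). A call has 1 to 8 rows; each row is the pose to reach, as a shift and turn from the pose commanded when the call began; what a row does not reach only later rows make up. A row lasts 1/12 s, in which the tool goes at most 41.7 mm and 7.16 degrees, less where a joint would pass 70% of its speed; a pose out of reach is approached as far as the arm can. A call with a gripper value outside its range is refused whole. The fingers move at their own pace and stop on an object; the grip force is fixed at half the most. Time passes only in rows, so rows that repeat a pose let the fingers close. It gives the time, the measured TCP pose, the force and the opening at its end, in the units of the state.
- ctrl.get_obs(): the state, without advancing time (a new reading comes with each control period).
- ctrl.snapshot(name): name is "side" or "top"; returns the picture (420x560x3 uint8, blue, green, red); there is no depth.
- ctrl.camera_model(name): a dict with "K" (3x3 intrinsics, pixels), "xyz" and "rotation" of the camera in the world. Camera axes: x right, y up, looking along -z (the intrinsics and any distortion apply to the point x, -y, -z); pixel columns grow to the right and rows downward; lengths in m; the calibration is good to about 2 mm. A picture is of the moment at which its call begins. camera_model takes no time and is no camera call.
- ctrl.close_job(): hands the job in, once; it reports no verdict.
The state is a dict: "clock": time; "joint_pos": joint angles; "qvel": joint speeds; "tau": joint torques, N m; "tool_pos": TCP position; "orientation": TCP orientation; "force": force on the tool from outside, world axes, zero at the start; "moment": the same for the moment, N m; "opening": finger opening in m.
Only numpy, scipy, OpenCV 4.12 (cv2) and the standard library are available. Lean on these libraries where they do the work, as an engineer would, in place of code of your own. Each camera call takes 0.05 s, during which the arm holds its last target. There are 200 camera calls.

## Working session

There is one attempt and no reset: what is moved stays moved. The work goes in short steps, Python scripts to look and compute and a tool call to move; the robot and the scene stay as the last step left them, time stands still between calls to the robot, and variables do not carry over. Pictures are saved under pics/ and viewed, about 8 in all and at most 12, crops included, and the job is handed in when it is done.

Besides the shell and the picture viewer there is one more tool, called after "Emit:" as a command line: name --argument value ..., lists and objects as JSON in quotes. arm_command: Moves the arm, as the interface text tells. Its arguments: {"type":"object","properties":{"targets":{"type":"array","items":{"type":"array","items":{"type":"array","items":{"type":"number"}}}}},"required":["targets"]}

```bash
mkdir -p pics; cat > h.py <<'E'
import numpy as np, cv2
from plant import ctrl
def ray(name,u,v):
    m=ctrl.camera_model(name);K=np.array(m["K"]);R=np.array(m["rotation"])
    if R.shape!=(3,3):
        from scipy.spatial.transform import Rotation as Ro
        R=Ro.from_euler('xyz',R.ravel(),degrees=True).as_matrix()
    d=np.linalg.solve(K,[u,v,1.]);return np.array(m["xyz"]),R@(d*[1,-1,-1])
def plane(name,u,v,z):
    o,d=ray(name,u,v);return o+d*(z-o[2])/d[2]
def proj(name,p):
    m=ctrl.camera_model(name);R=np.array(m["rotation"])
    if R.shape!=(3,3):
        from scipy.spatial.transform import Rotation as Ro
        R=Ro.from_euler('xyz',R.ravel(),degrees=True).as_matrix()
    c=R.T@(np.array(p)-m["xyz"])*[1,-1,-1];q=np.array(m["K"])@c;return q[:2]/q[2]
E
python3 - <<'E'
from h import *
for n in("top","side"):
    cv2.imwrite(f"pics/{n}0.png",ctrl.snapshot(n)); print(ctrl.camera_model(n))
print(ctrl.get_obs())
E
```

```text
{'K': array([[425.41724008,   0.        , 280.53452112],
       [  0.        , 425.41724008, 202.69447546],
       [  0.        ,   0.        ,   1.        ]]), 'xyz': array([0.36473168, 0.13813451, 1.011508  ]), 'rotation': array([ 12.377788  ,   0.2515956 , -93.46419537])}
{'K': array([[411.18040345,   0.        , 275.34977383],
       [  0.        , 411.18040345, 210.70665889],
       [  0.        ,   0.        ,   1.        ]]), 'xyz': array([ 0.52819493, -0.6661223 ,  0.55808857]), 'rotation': array([57.765222  , -0.61794999, -2.24380141])}
{'clock': 0.1, 'joint_pos': array([ 8.12519992e+01,  2.05863858e+01,  6.39355568e-01, -1.79198788e-02,
       -7.01359248e+01, -1.65065366e+01]), 'qvel': array([ 0.01654942, -0.1426362 ,  0.18027634, -0.02332288, -0.08435536,
        0.01305912]), 'tau': array([-1.57545488e-03, -5.84160519e+01,  2.93751150e+01,  7.01539367e+00,
        1.01811503e-02, -4.97442488e-05]), 'tool_pos': array([0.28782298, 0.61007668, 0.225729  ]), 'orientation': array([ 1.79915677e+02, -7.41923003e-03, -2.52606331e+01]), 'force': array([-0.15021084, -0.31810306, -1.20043474]), 'moment': array([-0.0261857 ,  0.07039758,  0.03081194]), 'opening': 0.08773940481321708}
```

View pics/top0.png

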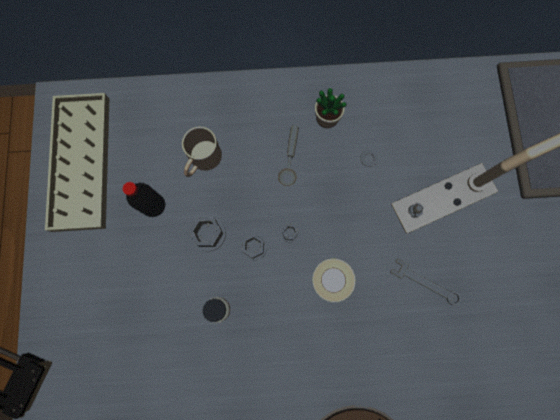

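View pics/side0.png

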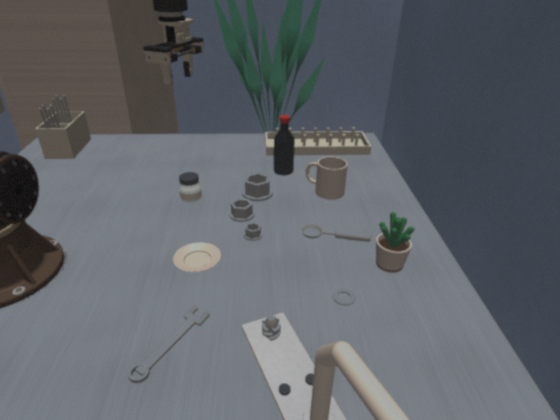

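Nut candidates in the top view: large (209,235), medium (254,247), small (290,233). The washer ring is at (368,159) and the stud at (416,210). In the side view they are at (258,186), (241,209) and (253,231). I'll measure their sizes from an enlarged crop.

```bash
python3 - <<'E'
from h import *
t=cv2.imread("pics/top0.png")
a=t[205:275,180:310]; a=cv2.resize(a,None,fx=6,fy=6,interpolation=cv2.INTER_CUBIC)
b=t[160:250,385:505]; b=cv2.resize(b,(780,585)[:2],interpolation=cv2.INTER_CUBIC)
b=cv2.resize(t[185:235,390:445],None,fx=3.5,fy=3.5,interpolation=cv2.INTER_CUBIC)
c=np.zeros((420+175,780,3),np.uint8); c[:420]=a; c[420:,:b.shape[1]]=b
s=cv2.imread("pics/side0.png")[305:345,250:300]; s=cv2.resize(s,None,fx=4.3,fy=4.3,interpolation=cv2.INTER_CUBIC)
c[420:420+172,250:250+s.shape[1]]=s
n=cv2.imread("pics/side0.png")[165:245,225:285]; n=cv2.resize(n,None,fx=2.1,fy=2.1,interpolation=cv2.INTER_CUBIC)
c[420:420+168,500:500+n.shape[1]]=n
c=cv2.convertScaleAbs(c,alpha=1.7,beta=0)
cv2.imwrite("pics/crop1.png",c)
for q in((209,235),(254,247),(290,233),(416,210)):print(q,plane("top",*q,.02))
for p in((.4,.25,0),(.5,.25,0),(.4,.35,0)):print(proj("top",p))
E
```

```text
(209, 235) [0.51496503 0.30173085 0.02      ]
(254, 247) [0.48034144 0.19752964 0.02      ]
(290, 233) [0.50807373 0.11154192 0.02      ]
(416, 210) [ 0.54473097 -0.19056172  0.02      ]
[233.76151603 283.59930587]
[232.21764996 241.07180684]
[190.98810329 286.2368574 ]
```

View pics/crop1.png

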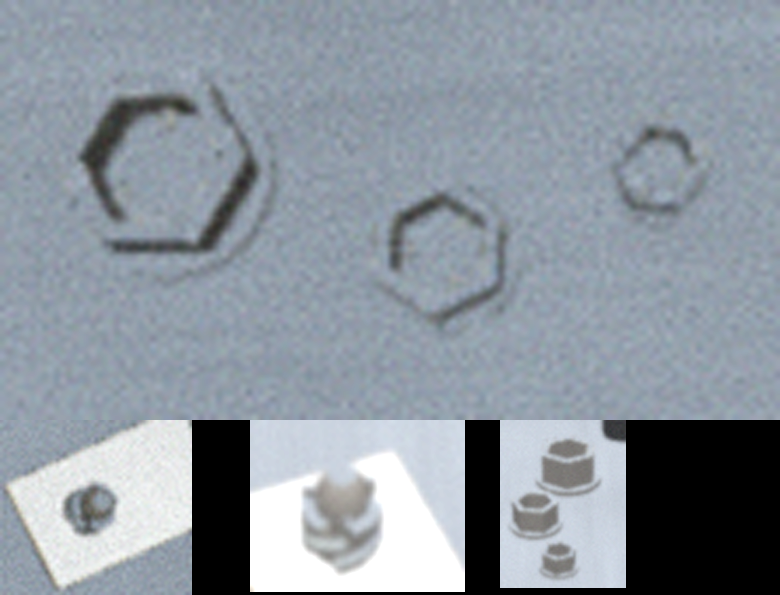

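The medium nut fits: in the side view its flange is about 58–60 mm across and its hexagon about 53 mm over corners. The large one is about 80 mm and the small one about 45 mm. Next are averaged, stretched close-ups of the medium nut and the stud for position and yaw.

```bash
python3 - <<'E'
from h import *
A={n:np.mean([ctrl.snapshot(n).astype(np.float32) for _ in range(8)],0) for n in("top","side")}
np.savez("avg.npz",**A)
def crop(n,x,y,w,h,f):
    c=A[n][y:y+h,x:x+w]; lo,hi=np.percentile(c,1),np.percentile(c,99.5)
    c=np.clip((c-lo)/(hi-lo)*255,0,255).astype(np.uint8); c=cv2.resize(c,None,fx=f,fy=f,interpolation=cv2.INTER_CUBIC)
    for i in range(0,w,5): cv2.line(c,(i*f,0),(i*f,6 if i%10 else 12),(0,0,255),1)
    for i in range(0,h,5): cv2.line(c,(0,i*f),(6 if i%10 else 12,i*f),(0,0,255),1)
    cv2.putText(c,f"{n} {x},{y}",(15,h*f-5),0,.4,(0,0,255),1); return c
f=10
cv2.imwrite("pics/crop2.png",np.vstack([np.hstack([crop("top",235,232,40,30,f),crop("side",222,194,40,30,f)]),np.hstack([crop("top",397,195,40,30,f),crop("side",250,312,40,30,f)])]))
E
```

```text
(no output)
```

View pics/crop2.png

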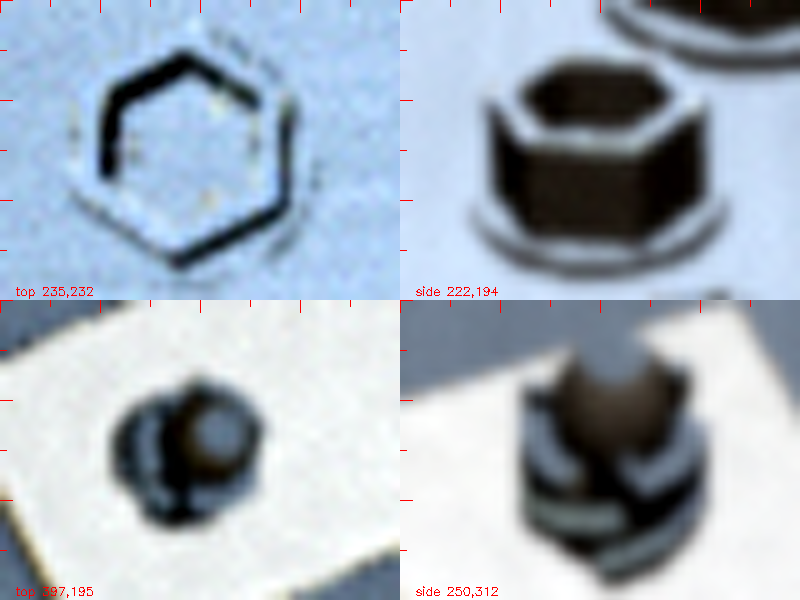

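```bash
python3 - <<'E'
from h import *
print("nut top hex side z34",plane("side",241.3,203.9,.034))
print("flange side bottom edge z0",plane("side",241.5,221.2,.0), "L/R z3",plane("side",228.75,215,.003),plane("side",254.25,215,.003))
b=plane("top",252.35,258.35,.005);r=plane("top",263.55,252.05,.005);r2=plane("top",263.55,241.6,.005)
print("top corners base",b,r,r2,np.linalg.norm(b-r),np.linalg.norm(r-r2))
# inner wall corners at hole top/bottom (z34 or 0)
# side-view top hex corners
C=[plane("side",222+(x-400)/10-.45,194+y/10-.45,.034) for x,y in((488,97),(555,58),(660,58),(705,100),(640,150),(530,150))]
C=np.array(C);c=C.mean(0);print(c);
for p in C-c:print(np.hypot(*p[:2]),np.degrees(np.arctan2(p[1],p[0]))%60)
def tri(a,b):
    o,d=ray("top",*a);p,e=ray("side",*b);s=np.linalg.lstsq(np.c_[d,-e],p-o,rcond=None)[0];x,y=o+d*s[0],p+e*s[1];return (x+y)/2,np.linalg.norm(x-y)
print("stud tri",tri((418.55,207.85),(270.75,315.5)),plane("top",418.55,207.85,.048),plane("side",270.75,315.5,.048))
# foot plate direction & edge
m=(A:=np.load("avg.npz")["top"]).min(2)>150
n,l,s,cc=cv2.connectedComponentsWithStats(m.astype(np.uint8));i=l[225,425] or l[200,440];print(s[i],cc[i])
ys,xs=np.where(l==i);h=cv2.convexHull(np.c_[xs,ys].astype(np.int32))
q=cv2.boxPoints(cv2.minAreaRect(h));print([plane("top",*k,.008).round(4) for k in q])
x,y,w,hh=s[i][:4]
E
```

```text
nut top hex side z34 [0.48419141 0.19726763 0.034     ]
flange side bottom edge z0 [0.48432721 0.17187392 0.        ] L/R z3 [0.45209869 0.19587292 0.003     ] [0.51537973 0.19445207 0.003     ]
top corners base [0.45559666 0.20356803 0.005     ] [0.46878591 0.17646371 0.005     ] [0.49353224 0.17517817 0.005     ] 0.030143000406079062 0.024779690733071062
[0.48391379 0.19816803 0.034     ]
0.026793171097074808 54.11126714964729
0.023867348073099127 57.38246681141116
0.02562239257751779 53.68097080001346
0.026569687621557956 0.4113046188472531
0.02527012341142098 56.18099148273164
0.02685947302463267 55.366283293774046
stud tri (array([ 0.5442752 , -0.1865352 ,  0.05161013]), np.float64(0.0012426981154696347)) [ 0.54432089 -0.18779914  0.048     ] [ 0.54500772 -0.1829583   0.048     ]
[     0      0    560    420 235200] [279.5 209.5]
[array([1.1919, 0.853 , 0.008 ]), array([ 1.0957, -0.6517,  0.008 ]), array([ 0.0688, -0.444 ,  0.008 ]), array([0.1408, 0.7684, 0.008 ])]
```

Nut: centre about (0.4835, 0.200), flats facing about 26° mod 60. Stud: about (0.5445, -0.186). These agree across the views to 2–3 mm. I'll grip along the 26° flats (tool yaw -64), which leaves wrist range for the counter-clockwise search.

Emit:
arm_command --targets '[[[0,0,-0.12,2,-4,0,1],[0,0,-0.24,4,-8,0,1],[0,0,-0.36,5.5,-11.5,-1,1],[0,0,-0.48,7,-15,-2,1],[0,0,-0.6,8.5,-18.5,-3,1],[0,0,-0.675,10,-22,-4,1],[0,0,-0.675,11.5,-25.5,-5,1],[0,0,-0.675,13,-29,-6,1]]]'

```text
clock: 1.57
tool_pos: [0.4184, 0.3188, 0.1665]
orientation: [-180.0, 0.0, -63.9]
force: [0.9, 0.1, 0.3]
opening: 0.0877
```

Emit:
arm_command --targets '[[[0,0,0,1.7,-3.5,0,1],[0,0,0,3.3,-7,-1,1],[0,0,0,5,-10,-2,1],[0,0,0,6.5,-12,-4,1],[0,0,0,6.5,-12,-6,1],[0,0,0,6.5,-12,-6,1],[0,0,0,6.5,-12,-6,1]]]'

```text
clock: 2.15
tool_pos: [0.4827, 0.1998, 0.1062]
orientation: [179.9, -0.0, -64.0]
force: [0.0, 1.9, 0.3]
opening: 0.0876
```

Emit:
arm_command --targets '[[[0,0,0,0.05,0,-3.5,1],[0,0,0,0.05,0,-6.5,1],[0,0,0,0.05,0,-8.5,1],[0,0,0,0.05,0,-9.6,1],[0,0,0,0.05,0,-9.6,1],[0,0,0,0.05,0,-9.6,0.5],[0,0,0,0.05,0,-9.6,0.4],[0,0,0,0.05,0,-9.6,0.4]]]'

```text
clock: 2.82
tool_pos: [0.4844, 0.2016, 0.0122]
orientation: [-179.8, 0.0, -63.9]
force: [0.3, 0.7, 0.4]
opening: 0.0729
```

Emit:
arm_command --targets '[[[0,0,0,0,0,0,0.4],[0,0,0,0,0,0,0.4],[0,0,0,0,0,0,0.4],[0,0,0,0,0,0,0.4]]]'

```text
clock: 3.15
tool_pos: [0.4837, 0.2006, 0.011]
orientation: [-180.0, 0.0, -63.9]
force: [-1.6, 0.4, 4.3]
opening: 0.0481
```

Opening is 48.1 mm, so the right nut is gripped across its flats. Lifting and carrying it near the stud.

Emit:
arm_command --targets '[[[0,0,0,0,0,3,0.2],[0,0,0,0,0,6,0.2],[0,0,0,0.5,-3,8,0.2],[0,0,-0.1,1,-6.5,10,0.2],[0,0,-0.2,1.5,-10,10,0.2],[0,0,-0.3,2,-13.5,10,0.2],[0,0,-0.4,2.5,-17,10,0.2],[0,0,-0.45,3,-20.5,10,0.2]]]'

```text
clock: 3.82
tool_pos: [0.5132, -0.0062, 0.1108]
orientation: [-180.0, 0.0, -90.0]
force: [0.9, 0.6, -1.5]
opening: 0.0479
```

Emit:
arm_command --targets '[[[0,0,0,0.6,-3.5,0,0.2],[0,0,0,1.2,-7,0,0.2],[0,0,0,1.8,-10.5,0,0.2],[0,0,0,2.4,-14,-0.5,0.2],[0,0,0,3,-17,-1,0.2],[0,0,0,3.1,-18.2,-2,0.2],[0,0,0,3.1,-18.2,-2,0.2],[0,0,0,3.1,-18.2,-2,0.2]]]'

```text
clock: 4.48
tool_pos: [0.5434, -0.1871, 0.0894]
orientation: [179.9, 0.0, -89.8]
force: [0.1, 0.6, -0.9]
opening: 0.0481
```

```bash
python3 - <<'E'
from h import *
o=ctrl.get_obs();print(o["tool_pos"],o["orientation"],o["force"],o["joint_pos"],o["opening"])
A={n:np.mean([ctrl.snapshot(n).astype(np.float32) for _ in range(6)],0) for n in("top","side")}
f=6
def crop(n,x,y,w,h):
    c=A[n][y:y+h,x:x+w]; lo,hi=np.percentile(c,1),np.percentile(c,99.5)
    c=np.clip((c-lo)/(hi-lo)*255,0,255).astype(np.uint8); c=cv2.resize(c,None,fx=f,fy=f,interpolation=cv2.INTER_CUBIC)
    for i in range(0,w,5): cv2.line(c,(i*f,0),(i*f,6 if i%10 else 12),(0,0,255),1)
    for i in range(0,h,5): cv2.line(c,(0,i*f),(6 if i%10 else 12,i*f),(0,0,255),1)
    return c
cv2.imwrite("pics/c3.png",np.hstack([crop("side",235,265,75,90),crop("top",385,180,55,90)]))
E
```

```text
[ 0.54344586 -0.18713014  0.08944738] [ 1.79863649e+02  1.58113305e-02 -8.98389475e+01] [ 0.05307246  0.63604343 -0.91278551] [ 4.81516993e-01  1.84978029e+01 -2.21147711e+01 -2.17881188e-02
 -4.95236880e+01 -3.06282566e-01] 0.0481197598269315
```

View pics/c3.png

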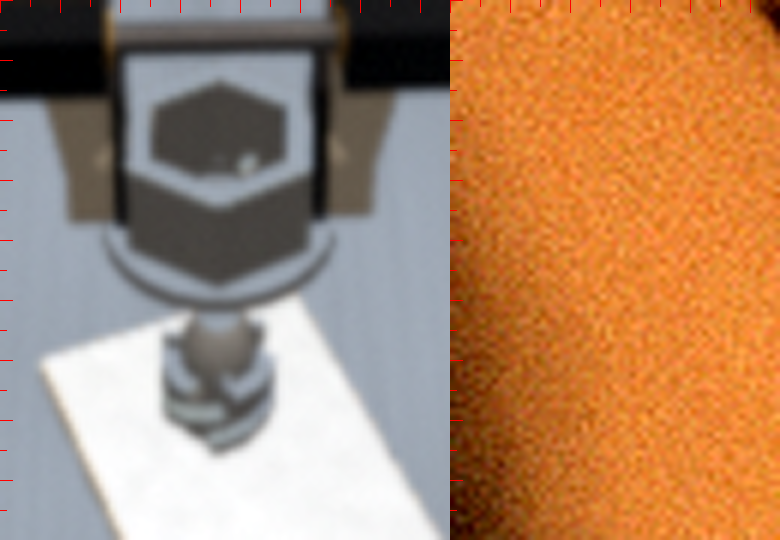

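```bash
python3 - <<'E'
from h import *
n=plane("side",235+219.5/6-.4,265+307/6-.4,.0785);s=plane("side",235+218/6-.4,265+450/6-.4,.008)
print("nut from flange",n+[0,.031,0]);print("stud from base",s+[0,.016,0])
# nut top hex corner centers: front (217,208), back inner etc z=.0785+.034
print("front corner hex top",plane("side",235+217/6-.4,265+208/6-.4,.1125)+[0,.0277,0])
# thread widest L/R at shoulder
print(plane("side",235+163/6-.4,265+390/6-.4,.02),plane("side",235+273/6-.4,265+390/6-.4,.02))
# top image base/thread bottom outline from first crop
for x,y in((180,528),(113,445),(262,435)): print("top",plane("top",397+x/10-.45,195+(y-300)/10-.45,.008),plane("top",397+x/10-.45,195+(y-300)/10-.45,.030))
E
```

```text
nut from flange [ 0.54465993 -0.18142163  0.0785    ]
stud from base [ 0.54503252 -0.18295541  0.008     ]
front corner hex top [ 0.54388155 -0.18355019  0.1125    ]
[ 0.52989278 -0.18763833  0.02      ] [ 0.56071393 -0.18855009  0.02      ]
top [ 0.52928606 -0.18877563  0.008     ] [ 0.52567852 -0.18160875  0.03      ]
top [ 0.55042422 -0.17531161  0.008     ] [ 0.54635326 -0.1684399   0.03      ]
top [ 0.55066987 -0.21133308  0.008     ] [ 0.54659353 -0.20367167  0.03      ]
```

Side view: flange centre at column ~271.5, stud centre at ~271. Relative to the gripped nut, the stud lies within about 1 mm in x and y. Lowering in small steps while watching the force.

Emit:
arm_command --targets '[[[0,0,0,0.05,0,-1.5,0.2],[0,0,0,0.05,0,-3,0.2],[0,0,0,0.05,0,-3.3,0.2],[0,0,0,0.05,0,-3.6,0.2],[0,0,0,0.05,0,-3.8,0.2],[0,0,0,0.05,0,-3.8,0.2]]]'

```text
clock: 5.58
tool_pos: [0.5452, -0.1866, 0.0527]
orientation: [-180.0, -0.0, -89.7]
force: [0.2, -1.4, -0.5]
opening: 0.048
```

Emit:
arm_command --targets '[[[0,0,0,0,0,-0.2,0.2],[0,0,0,0,0,-0.4,0.2],[0,0,0,0,0,-0.4,0.2]]]'

```text
clock: 5.83
tool_pos: [0.545, -0.1865, 0.0485]
orientation: [-180.0, 0.0, -89.7]
force: [-0.5, 0.3, -1.1]
opening: 0.0482
```

Emit:
arm_command --targets '[[[0,0,0,0,0,-0.15,0.2],[0,0,0,0,0,-0.3,0.2],[0,0,0,0,0,-0.3,0.2]]]'

```text
clock: 6.08
tool_pos: [0.5449, -0.1865, 0.0453]
orientation: [180.0, 0.0, -89.7]
force: [-0.9, 0.1, -1.3]
opening: 0.0481
```

Emit:
arm_command --targets '[[[0,0,0,0,0,-0.15,0.2],[0,0,0,0,0,-0.25,0.2],[0,0,0,0,0,-0.25,0.2]]]'

```text
clock: 6.33
tool_pos: [0.5448, -0.1866, 0.0428]
orientation: [180.0, 0.0, -89.7]
force: [-0.1, 0.3, -0.9]
opening: 0.0482
```

Emit:
arm_command --targets '[[[0,0,0,0,0,-0.15,0.2],[0,0,0,0,0,-0.3,0.2],[0,0,0,0,0,-0.3,0.2]]]'

```text
clock: 6.58
tool_pos: [0.5448, -0.1865, 0.0397]
orientation: [180.0, 0.0, -89.7]
force: [0.2, -0.0, -1.3]
opening: 0.0485
```

Emit:
arm_command --targets '[[[0,0,0,0,0,-0.1,0.2],[0,0,0,0,0,-0.2,0.2],[0,0,0,0,0,-0.2,0.2]]]'

```text
clock: 6.83
tool_pos: [0.5449, -0.1866, 0.0379]
orientation: [180.0, 0.0, -89.7]
force: [-0.4, -0.1, -0.5]
opening: 0.0482
```

Emit:
arm_command --targets '[[[0,0,0,0,0,-0.1,0.2],[0,0,0,0,0,-0.1,0.2]]]'

```text
clock: 7.0
tool_pos: [0.5449, -0.1865, 0.0369]
orientation: [180.0, 0.0, -89.7]
force: [-0.3, 0.4, -1.4]
opening: 0.0481
```

Emit:
arm_command --targets '[[[0,0,0,0,0,-0.1,0.2],[0,0,0,0,0,-0.1,0.2]]]'

```text
clock: 7.17
tool_pos: [0.5451, -0.1866, 0.0361]
orientation: [-180.0, -0.0, -89.7]
force: [0.2, -0.1, -0.2]
opening: 0.0483
```

Emit:
arm_command --targets '[[[0,0,0,0,0,-0.1,0.2],[0,0,0,0,0,-0.1,0.2]]]'

```text
clock: 7.33
tool_pos: [0.5452, -0.1866, 0.0358]
orientation: [-180.0, -0.0, -89.7]
force: [-1.8, 1.6, 7.6]
opening: 0.0483
```

Emit:
arm_command --targets '[[[0,0,0,0,0,-0.1,0.2],[0,0,0,0,0,-0.1,0.2]]]'

```text
clock: 7.5
tool_pos: [0.5453, -0.1867, 0.0356]
orientation: [-180.0, -0.0, -89.7]
force: [-4.1, 2.5, 14.5]
opening: 0.048
```

Contact at TCP z 0.0358, the shoulder height I predicted. I'll ease to about 8 N and back off counter-clockwise in small steps.

Emit:
arm_command --targets '[[[0,0,0.05,0,0,0.08,0.2],[0,0,0.11,0,0,0.08,0.2],[0,0,0.17,0,0,0.08,0.2],[0,0,0.17,0,0,0.08,0.2]]]'

```text
clock: 7.83
tool_pos: [0.5458, -0.1867, 0.0359]
orientation: [-179.9, -0.0, -79.7]
force: [-0.8, 0.5, 5.4]
opening: 0.0484
```

Emit:
arm_command --targets '[[[0,0,0.06,0,0,-0.02,0.2],[0,0,0.12,0,0,-0.02,0.2],[0,0,0.18,0,0,-0.02,0.2],[0,0,0.18,0,0,-0.02,0.2]]]'

```text
clock: 8.17
tool_pos: [0.5461, -0.1867, 0.0359]
orientation: [-179.9, -0.1, -69.4]
force: [-1.7, -0.4, 7.0]
opening: 0.0484
```

Emit:
arm_command --targets '[[[0,0,0.06,0,0,0,0.2],[0,0,0.12,0,0,0,0.2],[0,0,0.18,0,0,0,0.2],[0,0,0.18,0,0,0,0.2]]]'

```text
clock: 8.5
tool_pos: [0.5461, -0.1867, 0.0359]
orientation: [-179.9, -0.1, -59.1]
force: [-0.7, -0.6, 6.2]
opening: 0.0482
```

Emit:
arm_command --targets '[[[0,0,0.06,0,0,0,0.2],[0,0,0.12,0,0,0,0.2],[0,0,0.18,0,0,0,0.2],[0,0,0.18,0,0,0,0.2]]]'

```text
clock: 8.83
tool_pos: [0.5461, -0.1867, 0.0359]
orientation: [-179.9, -0.1, -48.8]
force: [-0.2, 0.6, 6.4]
opening: 0.0483
```

Emit:
arm_command --targets '[[[0,0,0.06,0,0,0,0.2],[0,0,0.12,0,0,0,0.2],[0,0,0.18,0,0,0,0.2],[0,0,0.18,0,0,0,0.2]]]'

```text
clock: 9.17
tool_pos: [0.5462, -0.1866, 0.0358]
orientation: [-179.9, -0.1, -38.5]
force: [0.3, -0.1, 5.2]
opening: 0.0481
```

Emit:
arm_command --targets '[[[0,0,0.06,0,0,0,0.2],[0,0,0.12,0,0,0,0.2],[0,0,0.18,0,0,0,0.2],[0,0,0.18,0,0,0,0.2]]]'

```text
clock: 9.5
tool_pos: [0.5459, -0.1866, 0.0354]
orientation: [-180.0, -0.1, -28.2]
force: [0.3, 0.4, 3.6]
opening: 0.0481
```

Emit:
arm_command --targets '[[[0,0,0.05,0,0,0,0.2],[0,0,0.1,0,0,0,0.2],[0,0,0.1,0,0,0,0.2]]]'

```text
clock: 9.75
tool_pos: [0.5454, -0.1867, 0.0349]
orientation: [-180.0, -0.0, -22.6]
force: [1.5, 0.4, 1.5]
opening: 0.0481
```

The force is fading and z is sinking. I'll probe downward gently here.

Emit:
arm_command --targets '[[[0,0,0.03,0,0,-0.05,0.2],[0,0,0.05,0,0,-0.1,0.2],[0,0,0.05,0,0,-0.1,0.2]]]'

```text
clock: 10.0
tool_pos: [0.5456, -0.1868, 0.0338]
orientation: [-180.0, -0.1, -19.9]
force: [1.8, -2.3, 2.0]
opening: 0.0482
```

Emit:
arm_command --targets '[[[0,0,0.02,0,0,-0.1,0.2],[0,0,0.04,0,0,-0.2,0.2],[0,0,0.04,0,0,-0.2,0.2]]]'

```text
clock: 10.25
tool_pos: [0.5456, -0.1868, 0.0317]
orientation: [-180.0, -0.1, -17.4]
force: [3.7, -2.9, -0.5]
opening: 0.0484
```

It's in the slot. Lowering further without turning.

Emit:
arm_command --targets '[[[0,0,0,0,0,-0.1,0.2],[0,0,0,0,0,-0.2,0.2],[0,0,0,0,0,-0.2,0.2]]]'

```text
clock: 10.5
tool_pos: [0.5441, -0.1863, 0.0287]
orientation: [-180.0, 0.1, -17.6]
force: [3.7, -2.6, -4.9]
opening: 0.0478
```

Emit:
arm_command --targets '[[[0,0,0,0,0,0,0.2],[0,0,0,0,0,0,0.2]]]'

```text
clock: 10.67
tool_pos: [0.544, -0.1863, 0.0286]
orientation: [180.0, 0.1, -17.6]
force: [2.3, -2.2, -8.3]
opening: 0.0482
```

```bash
python3 - <<'E'
from plant import ctrl
o=ctrl.get_obs();print(o["tool_pos"],o["orientation"],o["force"],o["moment"],o["joint_pos"][5])
E
```

```text
[ 0.54404704 -0.18630457  0.02864875] [ 1.79996052e+02  1.12466621e-01 -1.75637003e+01] [ 2.31086228 -2.19998825 -8.30598332] [-0.47048941 -1.00964644 -0.03158829] 71.91324460341458
```

Emit:
arm_command --targets '[[[0,0,0,0,0,-0.1,0.2],[0,0,0,0,0,-0.1,0.2],[0,0,0,0,0,-0.1,0.2]]]'

```text
clock: 10.92
tool_pos: [0.5443, -0.1864, 0.0283]
orientation: [180.0, 0.1, -17.5]
force: [-0.1, -0.5, -4.5]
opening: 0.0481
```

Underside is about 9.3 mm above the plate, so the thread has dropped in. Now screwing clockwise, following the lead (0.083 mm/deg).

Emit:
arm_command --targets '[[[0,0,-0.06,0,0,-0.06,0.2],[0,0,-0.12,0,0,-0.09,0.2],[0,0,-0.17,0,0,-0.11,0.2],[0,0,-0.17,0,0,-0.11,0.2]]]'

```text
clock: 11.25
tool_pos: [0.5451, -0.1866, 0.0277]
orientation: [-180.0, -0.0, -27.4]
force: [1.5, -0.9, -3.4]
opening: 0.0481
```

Emit:
arm_command --targets '[[[0,0,-0.07,0,0,-0.05,0.2],[0,0,-0.14,0,0,-0.09,0.2],[0,0,-0.21,0,0,-0.13,0.2],[0,0,-0.21,0,0,-0.13,0.2]]]'

```text
clock: 11.58
tool_pos: [0.5447, -0.1865, 0.0263]
orientation: [180.0, 0.0, -39.4]
force: [-0.3, 0.1, -1.2]
opening: 0.0482
```

Free-running (force at baseline). Continuing.

Emit:
arm_command --targets '[[[0,0,-0.07,0,0,-0.03,0.2],[0,0,-0.14,0,0,-0.06,0.2],[0,0,-0.21,0,0,-0.1,0.2],[0,0,-0.26,0,0,-0.12,0.2],[0,0,-0.26,0,0,-0.12,0.2]]]'

```text
clock: 12.0
tool_pos: [0.5447, -0.1865, 0.0251]
orientation: [180.0, 0.0, -54.1]
force: [0.4, -0.1, -2.2]
opening: 0.0482
```

Emit:
arm_command --targets '[[[0,0,-0.07,0,0,-0.04,0.2],[0,0,-0.14,0,0,-0.07,0.2],[0,0,-0.21,0,0,-0.1,0.2],[0,0,-0.28,0,0,-0.14,0.2],[0,0,-0.28,0,0,-0.14,0.2]]]'

```text
clock: 12.42
tool_pos: [0.5448, -0.1865, 0.0237]
orientation: [180.0, 0.0, -70.2]
force: [0.6, 0.5, -1.6]
opening: 0.0481
```

Emit:
arm_command --targets '[[[0,0,-0.07,0,0,-0.04,0.2],[0,0,-0.14,0,0,-0.07,0.2],[0,0,-0.21,0,0,-0.1,0.2],[0,0,-0.28,0,0,-0.14,0.2],[0,0,-0.28,0,0,-0.14,0.2]]]'

```text
clock: 12.83
tool_pos: [0.5448, -0.1865, 0.0223]
orientation: [180.0, 0.0, -86.2]
force: [0.2, 0.7, -1.2]
opening: 0.0479
```

Emit:
arm_command --targets '[[[0,0,-0.07,0,0,-0.03,0.2],[0,0,-0.14,0,0,-0.07,0.2],[0,0,-0.21,0,0,-0.1,0.2],[0,0,-0.21,0,0,-0.1,0.2]]]'

```text
clock: 13.17
tool_pos: [0.5449, -0.1865, 0.0213]
orientation: [180.0, 0.0, -98.2]
force: [0.2, -0.1, -1.1]
opening: 0.0477
```

Emit:
arm_command --targets '[[[0,0,-0.05,0,0,-0.025,0.2],[0,0,-0.1,0,0,-0.05,0.2],[0,0,-0.14,0,0,-0.07,0.2],[0,0,-0.14,0,0,-0.07,0.2]]]'

```text
clock: 13.5
tool_pos: [0.5449, -0.1865, 0.0206]
orientation: [180.0, -0.0, -106.1]
force: [-0.3, 0.2, -1.6]
opening: 0.0483
```

Emit:
arm_command --targets '[[[0,0,-0.05,0,0,-0.025,0.2],[0,0,-0.1,0,0,-0.05,0.2],[0,0,-0.1,0,0,-0.05,0.2]]]'

```text
clock: 13.75
tool_pos: [0.545, -0.1865, 0.0201]
orientation: [180.0, -0.0, -111.9]
force: [0.1, -0.3, -1.2]
opening: 0.0483
```

Emit:
arm_command --targets '[[[0,0,-0.04,0,0,-0.025,0.2],[0,0,-0.08,0,0,-0.05,0.2],[0,0,-0.08,0,0,-0.05,0.2]]]'

```text
clock: 14.0
tool_pos: [0.545, -0.1865, 0.0196]
orientation: [180.0, 0.0, -116.4]
force: [-0.5, -0.1, -1.2]
opening: 0.0479
```

Emit:
arm_command --targets '[[[0,0,-0.04,0,0,-0.03,0.2],[0,0,-0.08,0,0,-0.06,0.2],[0,0,-0.08,0,0,-0.06,0.2]]]'

```text
clock: 14.25
tool_pos: [0.545, -0.1866, 0.019]
orientation: [-180.0, 0.0, -121.0]
force: [0.7, 0.1, -0.8]
opening: 0.0482
```

Emit:
arm_command --targets '[[[0,0,-0.03,0,0,-0.03,0.2],[0,0,-0.06,0,0,-0.06,0.2],[0,0,-0.06,0,0,-0.06,0.2]]]'

```text
clock: 14.5
tool_pos: [0.5454, -0.1867, 0.019]
orientation: [-179.9, 0.0, -124.5]
force: [-0.1, 0.5, 4.8]
opening: 0.0482
```

Flange contact at z 0.019, right at the expected home height. A small extra clockwise turn to confirm, then let go.

Emit:
arm_command --targets '[[[0,0,-0.04,0,0,0,0.2],[0,0,-0.04,0,0,0,0.2]]]'

```text
clock: 14.67
tool_pos: [0.5454, -0.1867, 0.019]
orientation: [-179.9, 0.0, -126.8]
force: [-0.9, -0.2, 5.5]
opening: 0.0477
```

```bash
python3 - <<'E'
from plant import ctrl
o=ctrl.get_obs();print(o["tool_pos"],o["orientation"],o["force"],o["moment"])
E
```

```text
[ 0.54542791 -0.18673514  0.01896735] [-1.79947750e+02  1.38335606e-02 -1.26803893e+02] [-0.87636753 -0.2464254   5.50106938] [-0.16372861  0.35709113 -0.09559814]
```

Emit:
arm_command --targets '[[[0,0,0,0,0,0.03,0.6],[0,0,0,0,0,0.03,1],[0,0,0,0,0,0.03,1],[0,0,0,0,0,0.03,1],[0,0,0,0,0,0.03,1],[0,0,0,0,0,0.03,1]]]'

```text
clock: 15.17
tool_pos: [0.5449, -0.1865, 0.0185]
orientation: [180.0, -0.0, -126.9]
force: [1.0, 0.2, -0.0]
opening: 0.0803
```

Released. Straight up and away to clear the view.

Emit:
arm_command --targets '[[[0,0,0,0,0,1,1],[0,0,0,0,0,3,1],[0,0,0,0,0,6,1],[0,0,0,0,0,10,1],[0,0,0,0,3.5,13,1],[0,0,0,0,7,14,1],[0,0,0,0,10.5,14,1],[0,0,0,0,14,14,1]]]'

```text
clock: 15.83
tool_pos: [0.5455, -0.0451, 0.1611]
orientation: [-179.9, 0.2, -127.0]
force: [-0.8, 0.4, -0.4]
opening: 0.0878
```

Emit:
arm_command --targets '[[[0,0,0,0,4,0,1],[0,0,0,0,8,0,1],[0,0,0,0,12,0,1],[0,0,0,0,12,0,1]]]'

```text
clock: 16.17
tool_pos: [0.5456, 0.0789, 0.1598]
orientation: [-179.9, 0.1, -126.7]
force: [0.7, -0.4, 0.6]
opening: 0.0875
```

```bash
python3 - <<'E'
from h import *
A={n:np.mean([ctrl.snapshot(n).astype(np.float32) for _ in range(4)],0) for n in("top","side")}
s=A["side"];cv2.imwrite("pics/sideF.png",s)
def st(c,f):
    lo,hi=np.percentile(c,1),np.percentile(c,99.5);return cv2.resize(np.clip((c-lo)/(hi-lo)*255,0,255).astype(np.uint8),None,fx=f,fy=f,interpolation=cv2.INTER_CUBIC)
out=np.hstack([st(s[295:355,235:305],8)[:420],st(A["top"][180:240,395:430],7)])
full=cv2.resize(np.hstack([s,A["top"]]).astype(np.uint8),(out.shape[1],180))
cv2.imwrite("pics/F.png",np.vstack([out,full]));print(out.shape)
E
```

```text
(420, 805, 3)[ WARN:0@7.082] global loadsave.cpp:1063 imwrite_ Unsupported depth image for selected encoder is fallbacked to CV_8U.
```

View pics/F.png

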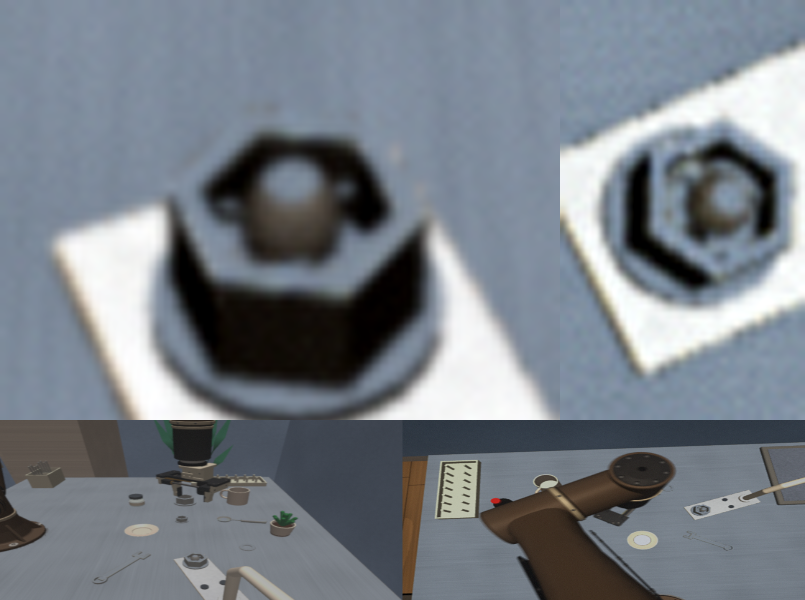

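The nut sits level on the plate around the stud (side crop centre ~(300,230)), with the nose protruding slightly as it should at home. The bystanders that can be seen are in place and the gripper hangs free.

```bash
python3 -c "
from plant import ctrl
o=ctrl.get_obs();print(o['clock'],o['force']);print(ctrl.close_job())"
```

```text
16.5667 [ 0.14565794  0.12764036 -0.4135006 ]
the job is handed in; nothing more can be done
None
```

The flange nut is back on the stud, screwed down onto the foot plate and released. I handed the job in at 16.6 s of the 64 s allowed.

- **Choice and grip:** I picked the middle of the three nut sizes. The jaws closed on 48.1 mm, which matches its width across flats.
- **Threading:** The nut met the shoulders at the expected height. Backed off counter-clockwise by about 72°, its lugs dropped into the slots, with the underside about 9.3 mm above the plate.
- **Screwing down:** About 107° clockwise to flange contact at TCP z 0.019 m, the expected home height. A further 2° gave no more sinking.
- **Forces:** The highest vertical wrist force I read was 14.5 N, when the nut first touched the shoulders.
- **Last checks:** The final picture shows the nut level on the plate with the stud nose showing through. The gripper was open and free, with the wrist force at noise level.

Some things disagreed or went unchecked:
- **Camera offset:** The side camera placed things about 4 mm off in y, so I lined the nut up relative to the stud instead.
- **Pull at the drop:** When the lugs dropped in, the wrist briefly read 8 N downward. It faded once the command followed the nut down.
- **Turn slightly over:** The turn to contact is just above the 75–105° you gave. I put this down to starting high in the slot.
- **Bystanders:** I judged them by eye in that last picture, not by measuring. The arm partly hid the top view.

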